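# Pack inlaid plaques and a pendant in a gift box

### The job

Pack the customer's order: take the lid off the wooden gift box and set it down on the counter clear of the box, lay every plaque from the display tray and the hand pendant from the pegged stand in the box, each flat on the box's floor, inlaid face up, none on top of another, set down rather than dropped, and then close the box with its lid fully down. The plaques lie flush in their pockets with no room for fingers: press down the end over the hollow, beside the brass mark, and the other end tips up and stays up to be taken hold of. Leave the vase, the copper bowl and the round trinket box where they are.

Things in the scene. Friction and masses are not known exactly. Their poses are not given: they have to be found in the camera images.
- tray: fixed wooden display tray, 116.5 (x) x 202 mm (y), flat rim 40.3 mm above the counter. Origin on the counter; outer ends at x = -60 and 56.5 mm. Three red pockets at y = -64, 0, 64 mm, each 51 mm wide, x from -50 to 46.5 mm. A plaque lies flush with the rim, centred at about x = 0, with gaps of 1.5 mm at its sides and far (+x) end and 5 mm at its near (-x) end
- ledge (a point): middle pocket: edge of the ledge that carries the plaque, at tray x = -3, y = 0 mm, 22.3 mm above the counter. The ledge runs from here to the far end; nearer than it every pocket is hollow, 17.3 mm deeper. z up, x as the tray's
- press_mark (a point): brass mark on the rim at the hollow (-x) end of the middle pocket (each has one). Pressing a plaque's end beside the mark 6 to 9 mm below the rim, with under 5 N, rocks it over the ledge's edge: it stays tilted about 0.42 rad, its far end some 17 mm above the rim. Pressing the raised end lays it flat again
- plaque1: silver star in a ring: wall plaque 90 (x) x 48 (y) x 18 mm (z): 14 mm wood base under a 4 mm steel plate, 145 g +-20 %. Origin: centre of underside, z out of the inlaid face. Starts in a tray pocket, its x along the tray's. May be absent
- plaque2: three silver diamonds: wall plaque 90 (x) x 48 (y) x 18 mm (z): 14 mm wood base under a 4 mm steel plate, 145 g +-20 %. Origin: centre of underside, z out of the inlaid face. Starts in a tray pocket, its x along the tray's. May be absent
- plaque3: silver rosettes: wall plaque 90 (x) x 48 (y) x 18 mm (z): 14 mm wood base under a 4 mm steel plate, 145 g +-20 %. Origin: centre of underside, z out of the inlaid face. Starts in a tray pocket, its x along the tray's. May be absent
- stand: fixed pendant stand; its red face, 120 mm long and 150 wide (y), slopes up at 40 degrees towards the stand's +x. Origin on the counter under the middle of the face, whose centre is 68 mm above the counter. Two brass pegs, 7 mm thick, stand out 24 mm square to the face, 38 mm up the slope from its centre, at y = -35 and 35 mm. A pendant comes off square to the face, by 25 mm or more
- pendant1: black hand pendant 10 mm thick (z), 120 g +-20 %: palm 44 wide (y), x -8 to 32 mm; fingers 32 wide, x -40 to -8; wire ring centred at x = 42.5, 24 mm outside, 15 inside. Origin on the underside, z out of the inlaid face. Hangs on the stand's -y peg, lying on the slope, fingers down. Only one pendant is there
- pendant2: black hand pendant 10 mm thick (z), 120 g +-20 %: palm 44 wide (y), x -8 to 32 mm; fingers 32 wide, x -40 to -8; wire ring centred at x = 42.5, 24 mm outside, 15 inside. Origin on the underside, z out of the inlaid face. Hangs on the stand's +y peg, lying on the slope, fingers down. Only one pendant is there
- giftbox: fixed open wooden gift box, 238 (x) x 208 (y) x 42 mm high outside, walls and floor 6 mm, 226 x 196 mm inside, lined red. Origin: centre of its underside. There is room for four pieces, two by two, lying along x (about x = +-56, y = +-45 mm)
- lid: loose wooden lid, 252 (x) x 222 mm (y), 360 g: a 6 mm top, and a 4 mm thick skirt 12 mm deep that fits outside the box walls with 3 mm play on each side. Origin: centre of the skirt's lower edge, x along the box's x; fully on, it is 30 mm above the box's origin. Starts on the box
- lid_handle (a point): middle of the lid's brass bar handle, 80 (lid x) x 16 (lid y) x 18 mm high; it is 39 mm above the lid's origin, the bar from 30 to 48 mm, on feet 20 x 14 mm at x = +-30 mm; the lid's top is at 18 mm
- vase: bystander, leave alone: black vase, 145 mm tall, 76 wide; origin at the centre of its foot
- bowl: bystander, leave alone: copper bowl, 110 mm wide, 40 high; origin at the centre of its foot
- trinket_box: bystander, leave alone: round black trinket box, 88 mm wide, 58 high; origin at the centre of its foot

How it is judged:
By the outcome, as a careful person would: the job done as asked, in the order asked, and still so for the second after the job is handed in, with the robot touching nothing.
Of plaque1, plaque2, plaque3 only 2 to 3 are there at a start; the rules pass over those that are not, and their reading is None.
Of pendant1, pendant2 only 1 to 1 are there at a start; the rules pass over those that are not, and their reading is None.
At some moment in a run one of lid, plaque1, plaque2, plaque3 may be knocked a few centimetres aside while the robot is not near it.
It also fails if it takes over 210 s, if anything falls off the work surface, if the arm or the gripper's body presses on something with over 40 N, if the wrist force passes 120 N, or if a joint passes its speed limit or range.

### The arm

A 6-joint arm with a two-finger parallel gripper is mounted at the origin on the work surface. World frame = base frame: x ahead of the robot, y to its left, z up, the work surface at z = 0. Lengths are in m, angles in rad, forces in N, time in s.
With the tool pointing down it reaches from about 0.375 to 0.975 m from the base axis. Payload 3.8 kg.
Tool frame: the origin (TCP) lies midway between the tips of the shut fingers; the grasp point (between the pads) lies 19 mm behind it; z points along the fingers, y is the line along which they close (so a half turn about z gives the same grasp; the last joint's range is limited). The gripper opens to 88 mm and grips with 3 to 60 N. Pads are 18 mm wide; open, the fingers measure 123 mm over their backs; the gripper's body (75 mm by 187 mm) begins 45 mm behind the grasp point.
Start: joints at [-1.365, 0.264, 1.604, -0, 1.274, -0.037], TCP at [0.162, -0.655, 0.239] pointing down, gripper open.
Joint ranges: [-2.63, 2.63], [-0.94, 2.18], [0.31, 2.57], [-1.31, 4.45], [0, 2.66], [-2.55, 2.55]. Speed limits (rad/s): [2.57, 2.57, 3.14, 3.14, 3.14, 3.14].

### API

Orientations are given as a unit quaternion [x, y, z, w].
In Python, from plant import state, vision, robot, models gives the robot as it stands.
- The arm moves only by the shell command python3 -m jog 'ROWS' [OPENING] [FORCE]. ROWS is JSON, a list that holds one entry, the list of rows, each a list of 4 numbers: the shift along the world's x, y, z in m, then the turn about the world's z in rad. In form: [[[dx, dy, dz, turn], ...]]. A call has 1 to 8 rows; each row is the pose to reach, as a shift and turn from the pose commanded when the call began; what a row does not reach only later rows make up. A row lasts 1/12 s, in which the tool goes at most 41.7 mm and 7.16 degrees, less where a joint would pass 70% of its speed; a pose out of reach is approached as far as the arm can. A call with a gripper value outside its range is refused whole. OPENING is the finger opening in m, from 0 to 0.0881, set as the call begins (- or left out, the last holds). The fingers move at their own pace and stop on an object; FORCE is the grip in N (left out, the last holds). Time passes only in rows, so rows that repeat a pose let the fingers close. It gives the time, the measured TCP pose, the force, the opening and the grip force at its end, in the units of the state.
- state(): the state, without advancing time (a new reading comes with each control period).
- vision.read_camera(name): name is "scene" or "top" or "wrist"; returns a dict with "frame" (480x640x3 uint8, red, green, blue), "range_z" (480x640 float32, m along the optical axis (not along the pixel's ray), 0 where there is no reading), "fx", "fy", "cx", "cy" (pixels), "R" (3x3) and "t" (3): a world point X has camera coordinates R X + t. Camera axes: x right, y down, z forward; pixel columns grow to the right and rows downward; lengths in m; the calibration is good to about 2 mm. A picture is of the moment at which its call begins.
- robot.close_job(): hands the job in; it is judged then, once.
Trained networks look in the newest picture that a camera, given by its name, has taken for a name from the list of things; names that differ only in an ending like _2 or _b are one class to them, and where a whole thing is asked for, a point or a joint stands for the part that bears it (a point fixed in the world has none). Each returns a list of dicts, best first, with "score" (0 to 1); they miss things now and then, are a little off and sometimes report something else, mostly with a low value. They report only what shows in the picture. A call takes as long as a camera call.
- models.find_in(target, camera): "rect" ([left, top, right, bottom] as shares, 0 to 1, of the picture: columns of its width, rows of its height, round what is visible of it).
- models.trace(target, camera): "pixels" (480x640 bool, what is visible of it) and "rect" ([left, top, right, bottom] as shares, 0 to 1, of the picture: columns of its width, rows of its height, round what is visible of it).
- models.mark_of(target, camera): "xy" ([column, row] as shares, 0 to 1, of the picture: columns of its width, rows of its height: a listed point, or the origin of a listed thing).
The state is a dict: "time": time; "joint_positions": joint angles; "qd": joint speeds; "joint_efforts": joint torques, N m; "position": TCP position; "tcp_rot": TCP orientation; "force": force on the tool from outside, world axes, zero at the start; "moment": the same for the moment, N m; "width": finger opening in m; "grasp_force": force on a finger pad.
Only numpy, scipy, OpenCV 4.12 (cv2) and the standard library are available. Lean on these libraries where they do the work, as an engineer would, in place of code of your own. Each camera call takes 0.05 s, during which the arm holds its last target. There are 200 camera calls.

## Working session

There is one attempt and no reset: what is moved stays moved. The work goes in short steps, Python scripts to look and compute and a shell command to move; the robot and the scene stay as the last step left them, time stands still between calls to the robot, and variables do not carry over. Pictures are saved under pics/ and viewed, at most 14 in all, crops included, and the job is handed in when it is done.

```bash
ls; mkdir -p pics; cat > h.py <<'E'
import numpy as np, cv2
from plant import state, vision, robot, models
def cam(n): return vision.read_camera(n)
def pts(c):
    z=c["range_z"]; v,u=np.mgrid[0:480,0:640]
    P=np.stack([(u-c["cx"])/c["fx"]*z,(v-c["cy"])/c["fy"]*z,z],-1)
    W=(P-c["t"])@c["R"]; W[z<=0]=np.nan
    return W
def save(c,n): cv2.imwrite(f"pics/{n}.png",cv2.cvtColor(c["frame"],cv2.COLOR_RGB2BGR))
E
python3 - <<'E'
from h import *
s=state(); print({k:np.round(v,3) for k,v in s.items()})
for n in ["top","scene"]:
    c=cam(n); save(c,n+"0"); W=pts(c)
    C=-c["R"].T@c["t"]; print(n,C.round(3),c["fx"])
    for t in ["tray","ledge","press_mark","plaque1","plaque2","plaque3","stand","pendant1","pendant2","giftbox","lid","lid_handle","vase","bowl","trinket_box"]:
        for m in models.mark_of(t,n)[:2]:
            u,v=m["xy"][0]*640,m["xy"][1]*480
            ui,vi=min(639,max(0,int(u))),min(479,max(0,int(v)))
            print(t,round(m["score"],2),int(u),int(v),W[vi,ui].round(3))
E
```

```text
pics
{'time': np.float64(0.0), 'joint_positions': array([-1.365,  0.265,  1.605, -0.   ,  1.274, -0.037]), 'qd': array([-0.001, -0.   ,  0.002, -0.   , -0.   , -0.   ]), 'joint_efforts': array([ 0.0000e+00, -5.0211e+01, -3.5688e+01,  7.3000e-02,  2.9000e-02,
       -0.0000e+00]), 'position': array([ 0.162, -0.655,  0.237]), 'tcp_rot': array([ 0.993,  0.121, -0.   , -0.001]), 'force': array([ 0.649, -0.075, -0.279]), 'moment': array([ 0.024,  0.02 , -0.01 ]), 'grasp_force': np.float64(0.0), 'width': np.float64(0.088)}
top [0.487 0.045 1.012] 439.163713838192
tray 0.89 229 275 [0.507 0.211 0.042]
tray 0.6 366 240 [ 0.579 -0.092  0.045]
ledge 0.73 227 278 [0.501 0.216 0.041]
plaque1 0.9 256 274 [0.508 0.152 0.041]
plaque1 0.61 228 275 [0.507 0.213 0.044]
plaque2 0.9 256 274 [0.508 0.152 0.041]
plaque2 0.61 228 275 [0.507 0.213 0.044]
plaque3 0.9 256 274 [0.508 0.152 0.041]
plaque3 0.61 228 275 [0.507 0.213 0.044]
stand 0.73 150 278 [0.504 0.38  0.052]
pendant1 0.9 144 264 [0.533 0.386 0.073]
pendant2 0.9 144 264 [0.533 0.386 0.073]
lid 0.55 366 243 [ 0.572 -0.091  0.048]
lid_handle 0.85
[... 490 characters left out ...]

plaque1 0.84 346 190 [0.511 0.197 0.04 ]
plaque1 0.58 331 206 [0.518 0.121 0.04 ]
plaque2 0.84 346 190 [0.511 0.197 0.04 ]
plaque2 0.58 331 206 [0.518 0.121 0.04 ]
plaque3 0.84 346 190 [0.511 0.197 0.04 ]
plaque3 0.58 331 206 [0.518 0.121 0.04 ]
stand 0.74 381 168 [0.526 0.349 0.031]
stand 0.46 361 179 [0.514 0.264 0.037]
pendant1 0.76 396 151 [0.545 0.389 0.072]
pendant2 0.76 396 151 [0.545 0.389 0.072]
lid 0.77 294 273 [ 0.589 -0.112  0.046]
lid 0.36 294 259 [ 0.584 -0.104  0.076]
lid_handle 0.95 292 259 [ 0.582 -0.108  0.078]
vase 0.91 425 241 [0.748 0.165 0.015]
bowl 0.77 278 399 [ 0.719 -0.324  0.002]
bowl 0.32 294 273 [ 0.589 -0.112  0.046]
trinket_box 0.96 437 205 [0.751 0.186 0.106]
```

View pics/top0.png

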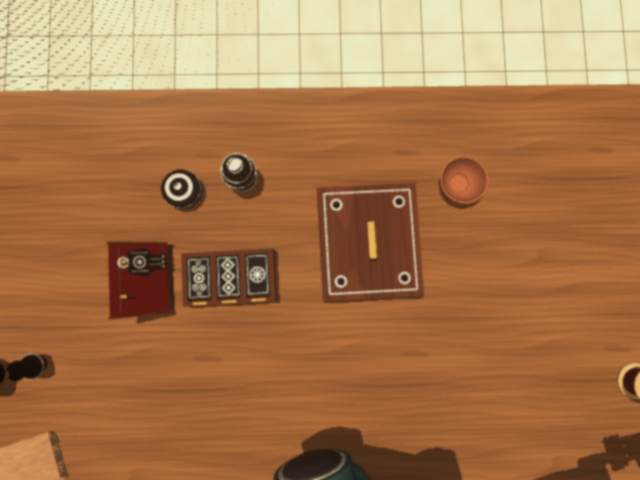

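View pics/scene0.png

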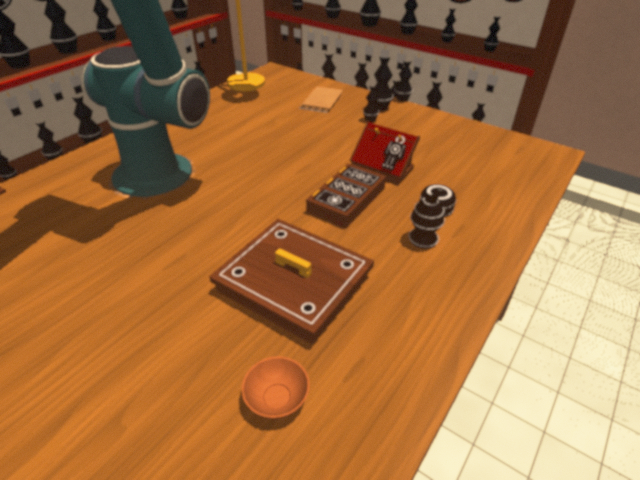

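The top view shows three plaques in the tray (columns 199, 229 and 258, row ~275) with the brass marks at the world −x end. The pendant is on the upper peg at (140,262), which makes it pendant1. The lidded box is at (370,242) with its handle along world x, and the bowl is at (463,182). The scene view agrees.

```bash
cat >> h.py <<'E'
def rect(W,m):
    p=W[m][:,:2]; p=p[~np.isnan(p).any(1)].astype(np.float32)
    (c,s,a)=cv2.minAreaRect(p*1000)
    if a>45: a-=90; s=s[::-1]
    return np.round(c,1),np.round(s,1),round(a,2)
def big(m):
    n,l,st,_=cv2.connectedComponentsWithStats(m.astype(np.uint8))
    return l==1+np.argmax(st[1:,4])
E
python3 - <<'E'
from h import *
c=cam("top"); W=pts(c); x,y,z=W[...,0],W[...,1],W[...,2]
m=big((abs(z-.048)<.012)&(abs(x-.57)<.2)&(abs(y+.09)<.2)); print("lid",rect(W,m),np.nanmedian(z[m]))
h=big((z>.066)&(z<.09)&(abs(x-.57)<.08)&(abs(y+.09)<.06)); print("handle",rect(W,h),np.nanmedian(z[h]),h.sum(), np.nanmean(W[h],0))
t=big((z>.03)&(z<.05)&(abs(x-.5)<.12)&(abs(y-.2)<.13)&(y<.315)); print("tray",rect(W,t),np.nanmedian(z[t]))
f=c["frame"].astype(int)
red=big((f[...,0]>70)&(f[...,1]<35)&(f[...,2]<40)&(y>.3)&(y<.5)); print("standface",rect(W,red),red.sum())
q=W[red]; A=np.c_[q[:,:2],np.ones(len(q))]; k=np.linalg.lstsq(A,q[:,2],rcond=None)[0]; print("plane",k, np.arctan(np.hypot(*k[:2])),np.degrees(np.arctan2(k[1],k[0])))
for n in ["tray","plaque1","pendant1","lid"]:
  for r in models.trace(n,"top")[:3]: print(n,round(r["score"],2),rect(W,r["pixels"]),np.nanmedian(W[r["pixels"]],0).round(3))
b=(f[...,0]>150)&(f[...,1]>100)&(f[...,2]<70)&(y>.08)&(y<.5)&(x>.4)&(x<.6)
n,l,st,ce=cv2.connectedComponentsWithStats(b.astype(np.uint8))
for i in range(1,n):
  if st[i,4]>3: print("brass",ce[i].round(1),st[i,4],np.nanmean(W[l==i],0).round(4))
E
```

```text
lid (array([577.4, -99.4]), array([252.6, 222.8]), 1.95) 0.04863390397658909
handle (array([576.9, -98.9]), array([79.8, 16.9]), 2.47) 0.07804850050630543 303 [ 0.5766921  -0.09811925  0.07742195]
tray (array([504.1, 215. ]), array([116.8, 202.7]), 2.25) 0.04073739798204114
standface (array([502.8, 396.2]), array([148.6,  93.5]), 2.78) 2896
plane [-0.0425709   0.84107296 -0.2436128 ] 0.6999188325988706 92.89755287618692
plaque1 0.76 (array([505.8, 214.7]), array([89.9, 48.7]), 2.37) [0.505 0.214 0.041]
plaque1 0.71 (array([503.2, 279.2]), array([89.4, 49. ]), 3.83) [0.502 0.279 0.041]
plaque1 0.56 (array([507.9, 151.9]), array([92.6, 50.6]), 4.53) [0.508 0.151 0.041]
pendant1 0.94 (array([538.9, 388.3]), array([59.5, 76.2]), -23.67) [0.54  0.389 0.074]
lid 0.71 (array([ 582.3, -105.4]), array([268.2, 237. ]), 1.9) [ 0.575 -0.097  0.049]
brass [254.1 238.4] 384 [5.911e-01 1.606e-01 2.000e-04]
brass [176.9 254.8] 35 [5.566e-01 3.375e-01 5.000e-04]
brass [105.5 255.8] 4 [0.5573 0.4988 0.0019]
brass [122.6 261.3] 9 [0.5378 0.4158 0.1097]
brass [177.4 264.1] 16 [ 5.353e-01  3.362e-01 -2.000e-04]
brass [284.5 276.4] 242 [5.023e-01 9.170e-02 5.000e-04]
brass [105.2 270.6] 5 [0.5235 0.4991 0.0008]
brass [177.5 281.8] 101 [4.950e-01 3.355e-01 2.000e-04]
brass [105.8 284.9] 41 [4.910e-01 4.973e-01 3.000e-04]
brass [123.1 296.1] 14 [0.4674 0.4136 0.1084]
brass [258.4 299.5] 26 [0.4525 0.1476 0.0411]
brass [228.6 301.1] 30 [0.4504 0.2125 0.0409]
brass [198.9 303.1] 26 [0.4475 0.277  0.0412]
brass [285.1 304.1] 37 [0.4394 0.0911 0.0007]
brass [225.5 310.6] 503 [0.4277 0.2264 0.0005]
brass [105.6 309.5] 15 [4.357e-01 4.962e-01 2.000e-04]
brass [118.6 321.7] 176 [4.080e-01 4.665e-01 2.000e-04]
brass [166.3 320.8] 121 [4.077e-01 3.597e-01 3.000e-04]
brass [281.1 318.5] 59 [0.4072 0.1007 0.0005]
```

```bash
python3 -m jog '[[[0.037,0.037,0.02,-0.1],[0.06,0.06,0.02,-0.207],[0.08,0.1,0.02,-0.207],[0.11,0.14,0.02,-0.207],[0.135,0.18,0.02,-0.207],[0.16,0.21,0.02,-0.207],[0.185,0.245,0.02,-0.207],[0.21,0.28,0.02,-0.207]]]' 0.05 30
python3 -m jog '[[[0.205,0.276,-0.06,0],[0.205,0.276,-0.06,0],[0.205,0.276,-0.06,0],[0.205,0.276,-0.06,0],[0.205,0.276,-0.06,0],[0.205,0.276,-0.06,0],[0.205,0.276,-0.06,0],[0.205,0.276,-0.06,0]]]'
python3 -m jog '[[[0,0,0,0],[0,0,0,0],[0,0,0,0]]]'
```

```text
time: 2.52
position: [0.3608, -0.3906, 0.259]
tcp_rot: [1.0, 0.018, 0.0, 0.0]
force: [1.1, -0.5, -0.0]
width: 0.0497
grasp_force: 0.0
time: 3.18
position: [0.5568, -0.1268, 0.2014]
tcp_rot: [1.0, 0.018, 0.0, 0.0]
force: [0.1, -0.8, 0.1]
width: 0.0504
grasp_force: 0.0
time: 3.43
position: [0.5556, -0.1287, 0.2013]
tcp_rot: [1.0, 0.018, -0.0, 0.0]
force: [0.4, 0.5, -0.1]
width: 0.05
grasp_force: 0.0
```

```bash
python3 -m jog '[[[0.0212,0.0295,0,0],[0.0212,0.0295,-0.03,0],[0.0212,0.0295,-0.06,0],[0.0212,0.0295,-0.09,0],[0.0212,0.0295,-0.12,0],[0.0212,0.0295,-0.135,0],[0.0212,0.0295,-0.147,0],[0.0212,0.0295,-0.147,0]]]'
python3 -m jog '[[[0,0,0,0],[0,0,0,0],[0,0,0,0],[0,0,0,0],[0,0,0,0]]]' 0 40
python3 -m jog '[[[0,0,0.01,0],[0,0,0.02,0],[0,0,0.04,0],[0,0,0.07,0],[0,0,0.10,0],[0,0,0.10,0]]]'
```

```text
time: 4.1
position: [0.5744, -0.1004, 0.052]
tcp_rot: [1.0, 0.017, -0.002, -0.0]
force: [0.2, 0.1, -0.2]
width: 0.05
grasp_force: 0.0
time: 4.52
position: [0.5779, -0.0994, 0.0557]
tcp_rot: [1.0, 0.018, 0.001, 0.0]
force: [-0.8, -0.5, 0.2]
width: 0.0185
grasp_force: 0.0
time: 5.02
position: [0.5815, -0.1, 0.1622]
tcp_rot: [1.0, 0.018, 0.006, 0.001]
force: [1.6, -1.0, -1.8]
width: 0.0157
grasp_force: 40.0
```

```bash
python3 -m jog '[[[0,0,0,0],[-0.015,-0.035,0,0],[-0.03,-0.07,0,0],[-0.045,-0.105,0,0],[-0.06,-0.14,0,0],[-0.074,-0.175,0,0],[-0.088,-0.21,0,0],[-0.103,-0.245,0,0]]]'
python3 -m jog '[[[-0.015,-0.036,0,0],[-0.015,-0.036,-0.03,0],[-0.015,-0.036,-0.06,0],[-0.015,-0.036,-0.09,0],[-0.015,-0.036,-0.11,0],[-0.015,-0.036,-0.12,0],[-0.015,-0.036,-0.123,0],[-0.015,-0.036,-0.123,0]]]'
python3 -m jog '[[[0,0,0,0],[0,0,0,0]]]'
```

```text
time: 5.68
position: [0.4716, -0.3444, 0.1517]
tcp_rot: [1.0, 0.018, -0.002, -0.001]
force: [-0.2, -0.6, -3.2]
width: 0.0155
grasp_force: 40.0
time: 6.35
position: [0.4581, -0.3793, 0.0298]
tcp_rot: [1.0, 0.018, -0.001, -0.001]
force: [0.4, 1.1, -3.0]
width: 0.0159
grasp_force: 40.0
time: 6.52
position: [0.4599, -0.3809, 0.0327]
tcp_rot: [1.0, 0.018, 0.001, 0.001]
force: [0.6, 0.4, -2.9]
width: 0.0159
grasp_force: 40.0
```

```bash
python3 -m jog '[[[0,0,-0.004,0],[0,0,-0.006,0],[0,0,-0.006,0],[0,0,-0.006,0]]]'

```

```text
time: 6.85
position: [0.4601, -0.3811, 0.0274]
tcp_rot: [1.0, 0.018, 0.001, 0.001]
force: [-0.4, 0.6, 6.3]
width: 0.0156
grasp_force: 40.0
```

```bash
python3 -m jog '[[[0,0,-0.001,0],[0,0,-0.002,0],[0,0,-0.002,0]]]'

```

```text
time: 7.1
position: [0.4601, -0.3811, 0.0274]
tcp_rot: [1.0, 0.018, 0.001, 0.001]
force: [-4.7, 4.7, 18.1]
width: 0.0156
grasp_force: 40.0
```

```bash
python3 -m jog '[[[0,0,0.006,0],[0,0,0.006,0],[0,0,0.006,0]]]' 0.05
python3 -m jog '[[[0,0,0.03,0],[0,0,0.07,0],[0,0,0.11,0],[0,0,0.15,0],[0,0.04,0.17,0],[0,0.08,0.17,0],[0,0.12,0.17,0],[0,0.16,0.17,0]]]'
python3 -m jog '[[[0,0.04,0,0],[0,0.08,0,0],[0,0.12,0,0],[0,0.16,0,0],[0.01,0.2,0,0],[0.01,0.24,0,0],[0.01,0.28,0,0],[0.01,0.32,0,0]]]' 0
python3 -m jog '[[[0,0.03,0,0],[0,0.05,0,0],[0,0.05,0,0],[0,0.05,0,0]]]'
python3 - <<'E'
from h import *
c=cam("wrist"); save(c,"w1"); W=pts(c)
print((-c["R"].T@c["t"]).round(3))
c=cam("top"); W=pts(c);x,y,z=W[...,0],W[...,1],W[...,2]
m=big((abs(z-.018)<.008)&(abs(x-.46)<.17)&(abs(y+.38)<.17)); print("lid",rect(W,m),np.nanmedian(z[m]))
m=(x>.4)&(x<.75)&(y<.05)&(y>-.24)&(abs(z-.042)<.008); print("box",rect(W,big(m)))
E
```

```text
time: 7.35
position: [0.4597, -0.3808, 0.0303]
tcp_rot: [1.0, 0.018, 0.001, 0.001]
force: [-0.2, -0.1, 0.1]
width: 0.0336
grasp_force: 0.0
time: 8.02
position: [0.459, -0.219, 0.1999]
tcp_rot: [1.0, 0.017, 0.001, 0.0]
force: [0.5, 0.6, -0.5]
width: 0.05
grasp_force: 0.0
time: 8.68
position: [0.4686, 0.1017, 0.1991]
tcp_rot: [1.0, 0.018, 0.0, 0.0]
force: [0.5, 0.6, 0.8]
width: 0.0007
grasp_force: 0.0
time: 9.02
position: [0.4686, 0.1504, 0.1989]
tcp_rot: [1.0, 0.019, -0.0, 0.0]
force: [-0.4, -0.9, -0.0]
width: 0.0003
grasp_force: 0.0
[0.55  0.155 0.344]
lid (array([ 460.3, -380.2]), array([252.5, 225.1]), 1.8) 0.018876267425933367
box (array([ 576.1, -100. ]), array([238.3, 208.9]), 1.96)
```

View pics/w1.png

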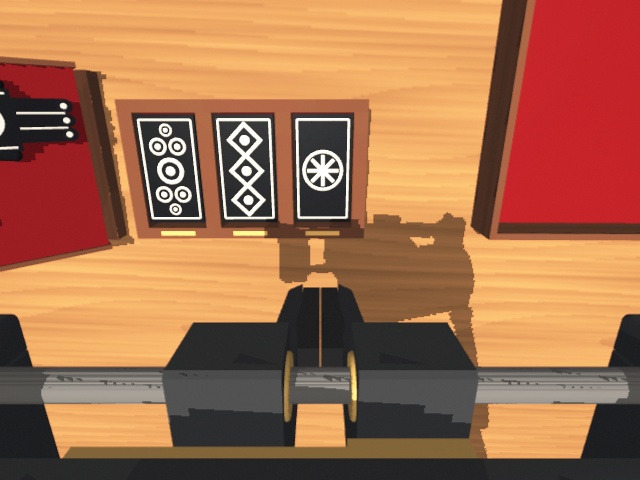

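The wrist view shows the star plaque nearest the fingers at (322,170), the diamonds at (246,170) and the rosettes at (170,170). The pockets are flush and the fingertips at (320,290) line up with the star plaque.

```bash
python3 -m jog '[[[0.0015,-0.001,-0.04,0],[0.0015,-0.001,-0.08,0],[0.0015,-0.001,-0.12,0],[0.0015,-0.001,-0.145,0],[0.0015,-0.001,-0.155,0],[0.0015,-0.001,-0.155,0],[0.0015,-0.001,-0.155,0]]]'
python3 -m jog '[[[0,0,-0.003,0],[0,0,-0.006,0],[0,0,-0.009,0],[0,0,-0.011,0],[0,0,-0.013,0],[0,0,-0.013,0]]]'
python3 - <<'E'
from h import *
c=cam("wrist"); save(c,"w2")
E
```

```text
time: 9.7
position: [0.4712, 0.148, 0.045]
tcp_rot: [1.0, 0.017, 0.0, 0.0]
force: [0.4, 0.2, 0.6]
width: 0.0005
grasp_force: 0.0
time: 10.2
position: [0.4704, 0.1489, 0.0313]
tcp_rot: [1.0, 0.018, 0.0, -0.0]
force: [-0.1, 0.1, 0.3]
width: 0.0003
grasp_force: 0.2
```

View pics/w2.png

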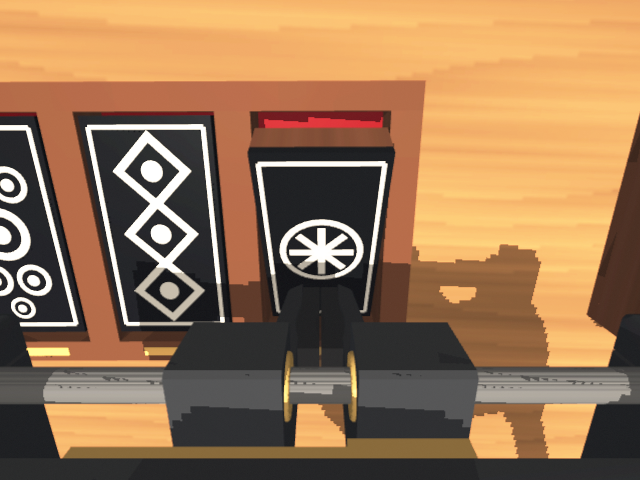

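```bash
python3 -m jog '[[[0,0,0.03,0],[0,0,0.065,0],[0.03,0.001,0.065,0],[0.067,0.003,0.065,0],[0.067,0.003,0.065,0],[0.067,0.003,0.065,0]]]' 0.064
python3 - <<'E'
from h import *
c=cam("wrist"); W=pts(c); x,y,z=W[...,0],W[...,1],W[...,2]; print(state()["position"].round(4))
m=big((z>.044)&(z<.064)&(x>.45)&(x<.58)&(abs(y-.15)<.045)); print(rect(W,m), np.nanmax(z[m]), m.sum())
for a in np.arange(.49,.56,.005):
  k=(abs(x-a)<.0025)&(abs(y-.152)<.008)&(z<.07); print(a.round(3),np.nanmedian(z[k]).round(4),k.sum())
E
```

```text
time: 10.75
position: [0.539, 0.1519, 0.0967]
tcp_rot: [1.0, 0.018, 0.0, -0.0]
force: [0.4, 0.3, -0.0]
width: 0.0382
grasp_force: 0.0
[0.5373 0.1517 0.096 ]
(array([528.6, 151.4]), array([39.1, 48.2]), 1.86) 0.05856541008310273 4553
0.49 0.0352 105
0.495 0.0373 117
0.5 0.0397 126
0.505 0.0419 131
0.51 0.044 139
0.515 0.0459 152
0.52 0.0479 146
0.525 0.0502 165
0.53 0.0524 167
0.535 0.0546 177
0.54 0.0565 282
0.545 0.047 624
0.55 0.0419 109
0.555 0.0396 138
0.56 0.0396 221
```

```bash
python3 -m jog '[[[-0.001,0,0,0],[-0.001,0,0,0],[-0.001,0,-0.03,0],[-0.001,0,-0.045,0],[-0.001,0,-0.053,0],[-0.001,0,-0.053,0]]]'
python3 -m jog '[[[0,0,0,0],[0,0,0,0],[0,0,0,0],[0,0,0,0],[0,0,0,0],[0,0,0,0]]]' 0 40
python3 -m jog '[[[0,0,0.01,0],[0,0,0.02,0],[0,0,0.04,0],[0,0,0.07,0],[0,0,0.10,0],[0,0,0.10,0]]]'
python3 - <<'E'
from h import *
c=cam("scene"); cv2.imwrite("pics/s1.png",cv2.resize(c["frame"][100:300,250:500,::-1],None,fx=3,fy=3))
E
```

```text
time: 11.3
position: [0.5346, 0.1516, 0.042]
tcp_rot: [1.0, 0.018, -0.001, 0.0]
force: [-0.6, 0.6, -0.0]
width: 0.0639
grasp_force: 0.0
time: 11.8
position: [0.5368, 0.1519, 0.0438]
tcp_rot: [1.0, 0.018, 0.0, -0.0]
force: [0.1, -0.1, 1.0]
width: 0.0476
grasp_force: 40.0
time: 12.3
position: [0.541, 0.1529, 0.1513]
tcp_rot: [1.0, 0.018, 0.006, -0.001]
force: [1.1, 0.0, 0.1]
width: 0.0473
grasp_force: 40.0
```

View pics/s1.png

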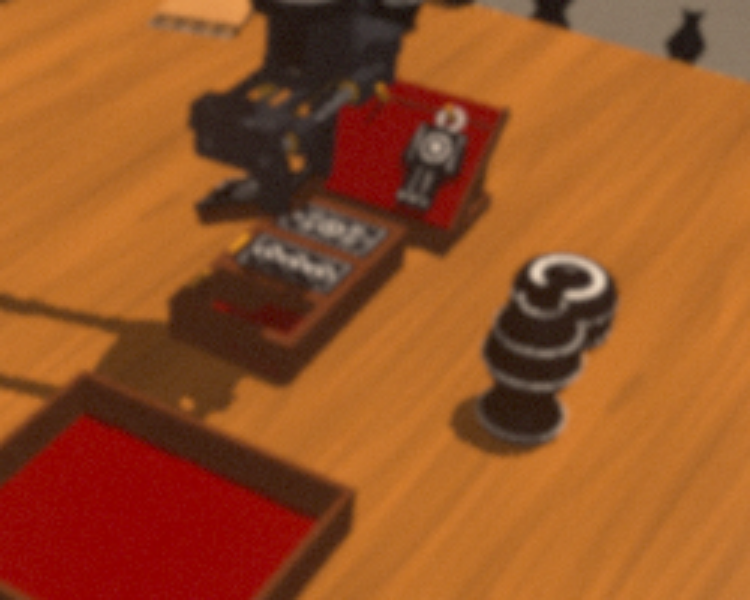

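```bash
python3 -m jog '[[[0.02,-0.03,0,0],[0.04,-0.065,0,0],[0.06,-0.1,0,0],[0.08,-0.135,0,0],[0.1,-0.165,0,0],[0.125,-0.204,0,0],[0.125,-0.204,0,0],[0.125,-0.204,0,0]]]'
python3 -m jog '[[[0,0,-0.03,0],[0,0,-0.06,0],[0,0,-0.08,0],[0,0,-0.09,0],[0,0,-0.09,0],[0,0,-0.09,0]]]'
```

```text
time: 13.02
position: [0.6616, -0.0547, 0.142]
tcp_rot: [1.0, 0.016, -0.001, 0.0]
force: [-1.0, 0.8, -1.1]
width: 0.0477
grasp_force: 40.0
time: 13.52
position: [0.6606, -0.0511, 0.053]
tcp_rot: [1.0, 0.018, -0.001, -0.0]
force: [0.3, -0.5, -0.7]
width: 0.0473
grasp_force: 40.0
```

```bash
python3 -m jog '[[[0,0,-0.003,0],[0,0,-0.007,0],[0,0,-0.011,0],[0,0,-0.015,0]]]' 0 12
python3 -m jog '[[[0,0,-0.004,0],[0,0,-0.008,0],[0,0,-0.012,0],[0,0,-0.015,0],[0,0,-0.015,0]]]'
```

```text
time: 13.85
position: [0.6631, -0.0524, 0.0399]
tcp_rot: [1.0, 0.018, 0.002, 0.0]
force: [1.4, 0.6, 1.4]
width: 0.0475
grasp_force: 12.0
time: 14.27
position: [0.6608, -0.0522, 0.0223]
tcp_rot: [1.0, 0.018, -0.001, -0.0]
force: [0.2, -0.4, 0.6]
width: 0.0479
grasp_force: 12.0
```

```bash
python3 -m jog '[[[0,0,-0.003,0],[0,0,-0.006,0],[0,0,-0.008,0],[0,0,-0.008,0]]]'
python3 -m jog '[[[0,0,-0.002,0],[0,0,-0.003,0],[0,0,-0.003,0]]]'
```

```text
time: 14.6
position: [0.661, -0.0522, 0.0147]
tcp_rot: [1.0, 0.018, -0.001, -0.0]
force: [0.3, -0.4, -0.2]
width: 0.0481
grasp_force: 12.0
time: 14.85
position: [0.6614, -0.0522, 0.0125]
tcp_rot: [1.0, 0.018, -0.0, -0.0]
force: [0.4, 0.9, 1.3]
width: 0.0475
grasp_force: 12.0
```

```bash
python3 -m jog '[[[0,0,-0.002,0],[0,0,-0.003,0],[0,0,-0.003,0]]]'
python3 - <<'E'
from h import *
c=cam("wrist"); save(c,"w3"); W=pts(c); x,y,z=W[...,0],W[...,1],W[...,2]
c=cam("scene");W=pts(c); x,y,z=W[...,0],W[...,1],W[...,2]
for a in np.arange(.58,.68,.01):
  k=(abs(x-a)<.005)&(abs(y+.055)<.018)&(z<.05); print(a.round(3),np.nanmedian(z[k]).round(4),k.sum())
E
```

```text
time: 15.1
position: [0.6617, -0.0522, 0.0118]
tcp_rot: [1.0, 0.018, 0.0, -0.0]
force: [-6.0, 0.0, 12.9]
width: 0.0479
grasp_force: 12.0
0.58 0.0227 2
0.59 nan 0
0.6 nan 0
0.61 nan 0
0.62 nan 0
0.63 nan 0
0.64 nan 0
0.65 nan 0
0.66 0.0211 3
0.67 0.0125 64
0.68 nan 0
  return np.nanmean(a, axis, out=out, keepdims=keepdims)
```

```bash
python3 -m jog '[[[0,0,0.002,0],[0,0,0.002,0],[0,0,0.002,0]]]' 0.056
python3 -m jog '[[[0,0,0.02,0],[0,0,0.05,0],[0,0,0.09,0],[-0.02,0.03,0.12,0],[-0.045,0.06,0.12,0],[-0.065,0.09,0.12,0],[-0.09,0.12,0.12,0],[-0.11,0.15,0.12,0]]]'
python3 - <<'E'
from h import *
c=cam("scene");W=pts(c); x,y,z=W[...,0],W[...,1],W[...,2]
k=big((abs(x-.63)<.07)&(abs(y+.055)<.04)&(z>.019)&(z<.03)); print(rect(W,k),k.sum(),np.nanpercentile(z[k],[5,50,95]))
c=cam("top");W=pts(c); x,y,z=W[...,0],W[...,1],W[...,2]
k=big((abs(x-.63)<.07)&(abs(y+.055)<.04)&(z>.016)&(z<.032)); print(rect(W,k),k.sum(),np.nanpercentile(z[k],[5,50,95]))
E
```

```text
time: 15.45
position: [0.6612, -0.0522, 0.0112]
tcp_rot: [1.0, 0.018, -0.0, -0.0]
force: [0.0, 0.8, 0.1]
width: 0.0559
grasp_force: 0.0
time: 16.12
position: [0.5495, 0.0988, 0.131]
tcp_rot: [1.0, 0.018, -0.0, -0.0]
force: [0.6, -0.9, 0.5]
width: 0.0562
grasp_force: 0.0
(array([623.6, -54.5]), array([91.9, 50.5]), 2.61) 763 [0.01997165 0.02221351 0.02425901]
(array([625. , -52.4]), array([90.7, 48.3]), 2.11) 841 [0.0216434  0.02469645 0.02770344]
```

```bash
python3 -m jog '[[[-0.02,0.03,0,0],[-0.04,0.06,0,0],[-0.06,0.09,0,0],[-0.082,0.115,0,0],[-0.082,0.115,-0.04,0],[-0.082,0.115,-0.075,0],[-0.082,0.115,-0.085,0],[-0.082,0.115,-0.085,0]]]' 0
python3 -m jog '[[[0,0,-0.003,0],[0,0,-0.006,0],[0,0,-0.009,0],[0,0,-0.011,0],[0,0,-0.0135,0],[0,0,-0.0135,0]]]'
python3 -m jog '[[[0,0,0.03,0],[0,0,0.065,0],[0.03,0.001,0.065,0],[0.067,0.003,0.065,0],[0.067,0.003,0.065,0],[0.067,0.003,0.065,0]]]' 0.064
python3 - <<'E'
from h import *
c=cam("wrist"); W=pts(c); x,y,z=W[...,0],W[...,1],W[...,2]; print(state()["position"].round(4))
m=big((z>.044)&(z<.064)&(x>.45)&(x<.58)&(abs(y-.215)<.045)); print(rect(W,m), np.nanmax(z[m]), m.sum())
E
```

```text
time: 16.88
position: [0.4664, 0.2112, 0.0428]
tcp_rot: [1.0, 0.018, -0.004, 0.002]
force: [0.3, -0.1, -0.0]
width: 0.0051
grasp_force: 0.0
time: 17.38
position: [0.4697, 0.2127, 0.0331]
tcp_rot: [1.0, 0.018, 0.0, -0.0]
force: [-0.5, -0.5, -0.3]
width: 0.0008
grasp_force: 0.0
time: 17.88
position: [0.5383, 0.2159, 0.0985]
tcp_rot: [1.0, 0.017, 0.001, -0.0]
force: [-0.7, 0.6, -0.7]
width: 0.0383
grasp_force: 0.0
[0.5365 0.2156 0.0977]
(array([526.5, 215.6]), array([37.9, 48.2]), 3.0) 0.058735793793807764 4344
```

```bash
python3 -m jog '[[[-0.002,0,0,0],[-0.002,0,0,0],[-0.002,0,-0.03,0],[-0.002,0,-0.045,0],[-0.002,0,-0.0545,0],[-0.002,0,-0.0545,0]]]'
python3 -m jog '[[[0,0,0,0],[0,0,0,0],[0,0,0,0],[0,0,0,0],[0,0,0,0],[0,0,0,0]]]' 0 40
python3 -m jog '[[[0,0,0.01,0],[0,0,0.02,0],[0,0,0.04,0],[0,0,0.07,0],[0,0,0.10,0],[0,0,0.10,0]]]'
python3 -m jog '[[[0.003,-0.035,0,0],[0.006,-0.07,0,0],[0.01,-0.11,0,0],[0.014,-0.15,0,0],[0.017,-0.19,0,0],[0.02,-0.23,0,0],[0.02,-0.271,0,0],[0.02,-0.271,0,0]]]'
python3 -m jog '[[[0,0,0,0],[0,0,-0.03,0],[0,0,-0.06,0],[0,0,-0.08,0],[0,0,-0.09,0],[0,0,-0.09,0],[0,0,-0.09,0]]]'
```

```text
time: 18.43
position: [0.5328, 0.2155, 0.042]
tcp_rot: [1.0, 0.018, -0.001, 0.0]
force: [-0.9, 0.2, 1.3]
width: 0.0638
grasp_force: 0.0
time: 18.93
position: [0.5346, 0.2159, 0.0438]
tcp_rot: [1.0, 0.018, 0.0, -0.0]
force: [-1.1, 0.0, 1.0]
width: 0.0475
grasp_force: 39.9
time: 19.43
position: [0.5389, 0.2174, 0.1515]
tcp_rot: [1.0, 0.018, 0.006, -0.002]
force: [1.1, 1.3, -0.9]
width: 0.0473
grasp_force: 39.9
time: 20.1
position: [0.5544, -0.0618, 0.1439]
tcp_rot: [1.0, 0.015, 0.0, 0.002]
force: [0.1, 0.5, -0.6]
width: 0.0473
grasp_force: 39.9
time: 20.68
position: [0.5544, -0.0542, 0.0534]
tcp_rot: [1.0, 0.019, -0.0, -0.0]
force: [0.1, -0.6, -0.7]
width: 0.0474
grasp_force: 39.9
```

```bash
python3 -m jog '[[[0,0,-0.003,0],[0,0,-0.007,0],[0,0,-0.011,0],[0,0,-0.015,0]]]' 0 12
python3 -m jog '[[[0,0,-0.004,0],[0,0,-0.008,0],[0,0,-0.012,0],[0,0,-0.015,0],[0,0,-0.015,0]]]'
python3 -m jog '[[[0,0,-0.003,0],[0,0,-0.006,0],[0,0,-0.008,0],[0,0,-0.01,0],[0,0,-0.01,0]]]'
```

```text
time: 21.02
position: [0.5561, -0.0554, 0.0396]
tcp_rot: [1.0, 0.018, 0.002, 0.0]
force: [2.0, -0.7, 0.5]
width: 0.0477
grasp_force: 12.0
time: 21.43
position: [0.5538, -0.0552, 0.0225]
tcp_rot: [1.0, 0.018, -0.001, -0.0]
force: [0.7, 0.2, -0.0]
width: 0.0478
grasp_force: 12.0
time: 21.85
position: [0.5541, -0.0552, 0.0128]
tcp_rot: [1.0, 0.018, -0.0, -0.0]
force: [0.5, -0.4, 0.2]
width: 0.0481
grasp_force: 12.0
```

```bash
python3 -m jog '[[[0,0,-0.002,0],[0,0,-0.003,0],[0,0,-0.003,0]]]'
```

```text
time: 22.1
position: [0.5544, -0.0552, 0.0119]
tcp_rot: [1.0, 0.018, -0.0, -0.0]
force: [-4.7, 1.2, 12.9]
width: 0.0477
grasp_force: 12.0
```

```bash
python3 -m jog '[[[0,0,0.002,0],[0,0,0.002,0],[0,0,0.002,0]]]' 0.056
python3 -m jog '[[[0,0,0.02,0],[0,0,0.05,0],[0,0,0.09,0],[-0.01,0.03,0.12,0],[-0.02,0.07,0.12,0],[-0.03,0.11,0.12,0],[-0.04,0.15,0.12,0],[-0.05,0.19,0.12,0]]]'
python3 - <<'E'
from h import *
c=cam("top");W=pts(c); x,y,z=W[...,0],W[...,1],W[...,2]
k=(x>.47)&(x<.68)&(y>-.09)&(y<-.02)&(z>.016)&(z<.032)
n,l,st,_=cv2.connectedComponentsWithStats(k.astype(np.uint8))
for i in range(1,n):
  if st[i,4]>100: print(rect(W,l==i),np.nanpercentile(z[l==i],[5,50,95]).round(4))
E
python3 -m jog '[[[-0.01,0.035,0,0],[-0.02,0.07,0,0],[-0.03,0.11,0,0],[-0.039,0.143,0,0],[-0.039,0.143,-0.03,0],[-0.039,0.143,-0.07,0],[-0.039,0.143,-0.083,0],[-0.039,0.143,-0.083,0]]]' 0
```

```text
time: 22.35
position: [0.5542, -0.0552, 0.0122]
tcp_rot: [1.0, 0.018, -0.0, -0.0]
force: [-0.0, 0.5, 0.5]
width: 0.0561
grasp_force: 0.0
time: 23.02
position: [0.5036, 0.1362, 0.1325]
tcp_rot: [1.0, 0.017, 0.0, -0.0]
force: [0.3, -0.3, 0.4]
width: 0.0561
grasp_force: 0.0
(array([624.5, -52.3]), array([90. , 48.4]), 1.99) [0.0213 0.0246 0.0279]
(array([517. , -55.4]), array([89.9, 48.5]), 1.81) [0.0215 0.0246 0.0276]
time: 23.73
position: [0.4613, 0.2759, 0.0444]
tcp_rot: [1.0, 0.018, -0.004, 0.002]
force: [-1.2, -1.2, 0.4]
width: 0.0046
grasp_force: 0.0
```

```bash
python3 -m jog '[[[0,0,-0.003,0],[0,0,-0.006,0],[0,0,-0.009,0],[0,0,-0.012,0],[0,0,-0.0145,0],[0,0,-0.0145,0]]]'
python3 -m jog '[[[0,0,0.03,0],[0,0,0.065,0],[0.03,0.001,0.065,0],[0.067,0.003,0.065,0],[0.067,0.003,0.065,0],[0.067,0.003,0.065,0]]]' 0.064
python3 - <<'E'
from h import *
c=cam("wrist"); W=pts(c); x,y,z=W[...,0],W[...,1],W[...,2]; print(state()["position"].round(4))
m=big((z>.044)&(z<.064)&(x>.45)&(x<.58)&(abs(y-.279)<.045)); print(rect(W,m), np.nanmax(z[m]), m.sum())
E
```

```text
time: 24.23
position: [0.4657, 0.2777, 0.0351]
tcp_rot: [1.0, 0.018, 0.0, -0.0]
force: [0.1, 0.2, -0.7]
width: 0.0005
grasp_force: 0.0
time: 24.73
position: [0.5343, 0.2809, 0.1005]
tcp_rot: [1.0, 0.017, 0.001, -0.0]
force: [-0.8, -0.7, -0.7]
width: 0.0383
grasp_force: 0.0
[0.5326 0.2806 0.0998]
(array([523.6, 279.3]), array([38.3, 48.2]), 1.91) 0.05833404848041807 4256
```

```bash
python3 -m jog '[[[-0.001,-0.001,0,0],[-0.001,-0.001,0,0],[-0.001,-0.001,-0.03,0],[-0.001,-0.001,-0.045,0],[-0.001,-0.001,-0.0565,0],[-0.001,-0.001,-0.0565,0]]]'
python3 -m jog '[[[0,0,0,0],[0,0,0,0],[0,0,0,0],[0,0,0,0],[0,0,0,0],[0,0,0,0]]]' 0 40
python3 -m jog '[[[0,0,0.01,0],[0,0,0.02,0],[0,0,0.04,0],[0,0,0.07,0],[0,0,0.10,0],[0.01,-0.03,0.10,0],[0.02,-0.06,0.1,0],[0.03,-0.09,0.1,0]]]'
python3 -m jog '[[[0.012,-0.038,0,0],[0.025,-0.075,0,0],[0.037,-0.11,0,0],[0.05,-0.15,0,0],[0.062,-0.19,0,0],[0.075,-0.225,0,0],[0.088,-0.26,0,0],[0.1,-0.295,0,0]]]'
python3 -m jog '[[[0.01,-0.036,0,0],[0.01,-0.036,0,0],[0.01,-0.036,-0.03,0],[0.01,-0.036,-0.06,0],[0.01,-0.036,-0.08,0],[0.01,-0.036,-0.09,0],[0.01,-0.036,-0.09,0],[0.01,-0.036,-0.09,0]]]'
```

```text
time: 25.28
position: [0.53, 0.2795, 0.0419]
tcp_rot: [1.0, 0.018, -0.001, 0.0]
force: [0.3, -0.7, 0.4]
width: 0.0639
grasp_force: 0.0
time: 25.78
position: [0.5316, 0.2799, 0.0437]
tcp_rot: [1.0, 0.018, 0.0, -0.0]
force: [-0.1, 1.1, 0.9]
width: 0.0478
grasp_force: 39.9
time: 26.45
position: [0.5623, 0.1895, 0.1459]
tcp_rot: [1.0, 0.019, 0.001, -0.0]
force: [-0.7, -0.1, -2.0]
width: 0.0476
grasp_force: 39.9
time: 27.12
position: [0.6619, -0.1072, 0.1447]
tcp_rot: [1.0, 0.018, 0.0, -0.0]
force: [0.7, 0.5, -1.0]
width: 0.0476
grasp_force: 39.9
time: 27.78
position: [0.6715, -0.1409, 0.0538]
tcp_rot: [1.0, 0.018, -0.0, -0.0]
force: [-0.1, 1.1, -1.5]
width: 0.0475
grasp_force: 39.9
```

```bash
python3 -m jog '[[[0,0,-0.003,0],[0,0,-0.007,0],[0,0,-0.011,0],[0,0,-0.015,0]]]' 0 12
python3 -m jog '[[[0,0,-0.004,0],[0,0,-0.008,0],[0,0,-0.012,0],[0,0,-0.015,0],[0,0,-0.015,0]]]'
python3 -m jog '[[[0,0,-0.003,0],[0,0,-0.006,0],[0,0,-0.008,0],[0,0,-0.01,0],[0,0,-0.01,0]]]'
python3 -m jog '[[[0,0,-0.0015,0],[0,0,-0.0025,0],[0,0,-0.0025,0]]]'
```

```text
time: 28.12
position: [0.6731, -0.1415, 0.0399]
tcp_rot: [1.0, 0.018, 0.002, 0.0]
force: [0.6, -1.0, 1.6]
width: 0.048
grasp_force: 12.0
time: 28.53
position: [0.6708, -0.1411, 0.0223]
tcp_rot: [1.0, 0.018, -0.001, -0.0]
force: [1.5, -0.4, 0.3]
width: 0.0478
grasp_force: 12.0
time: 28.95
position: [0.6713, -0.1411, 0.0129]
tcp_rot: [1.0, 0.018, -0.0, -0.0]
force: [1.0, -0.0, 0.2]
width: 0.0477
grasp_force: 12.0
time: 29.2
position: [0.6713, -0.1412, 0.0127]
tcp_rot: [1.0, 0.018, -0.0, -0.0]
force: [-3.9, 1.4, 10.4]
width: 0.0481
grasp_force: 12.0
```

```bash
python3 -m jog '[[[0,0,0.002,0],[0,0,0.002,0],[0,0,0.002,0]]]' 0.056
python3 -m jog '[[[0,0,0.02,0],[0,0,0.05,0],[0,0,0.09,0],[0,0,0.13,0],[-0.01,0.03,0.16,0.12],[-0.02,0.07,0.18,0.24],[-0.03,0.11,0.18,0.36],[-0.04,0.15,0.18,0.48]]]'
python3 -m jog '[[[-0.01,0.038,0,0.12],[-0.02,0.075,0,0.24],[-0.03,0.11,0,0.36],[-0.04,0.145,0,0.48],[-0.05,0.18,0,0.6],[-0.06,0.21,0,0.72],[-0.07,0.24,0,0.84],[-0.08,0.27,0,0.96]]]'
python3 -m jog '[[[-0.014,0.02,0,0.1],[-0.014,0.02,0,0.143],[-0.014,0.02,0,0.143],[-0.014,0.02,0,0.143]]]'
python3 - <<'E'
from h import *
print(state()["position"].round(4),state()["tcp_rot"].round(3),state()["joint_positions"].round(2))
c=cam("wrist"); save(c,"w4"); W=pts(c); np.save("w4",W)
for m in models.trace("pendant1","wrist")[:1]: 
  print(m["score"]); p=W[m["pixels"]]; print(np.nanmin(p,0),np.nanmax(p,0),np.nanmedian(p,0))
for m in models.mark_of("pendant1","wrist")[:2]: print(m["score"],W[int(m["xy"][1]*480),int(m["xy"][0]*640)],m["xy"][0]*640,m["xy"][1]*480)
c=cam("top");W=pts(c); x,y,z=W[...,0],W[...,1],W[...,2]
k=(x>.45)&(x<.72)&(y>-.2)&(y<-.01)&(z>.016)&(z<.032)
n,l,st,_=cv2.connectedComponentsWithStats(k.astype(np.uint8))
for i in range(1,n):
  if st[i,4]>100: print(rect(W,l==i),np.nanpercentile(z[l==i],[5,50,95]).round(4))
E
```

```text
time: 29.45
position: [0.6712, -0.1412, 0.0127]
tcp_rot: [1.0, 0.018, -0.0, -0.0]
force: [-0.0, 0.3, -0.6]
width: 0.0558
grasp_force: 0.0
time: 30.12
position: [0.6335, 0.0051, 0.1955]
tcp_rot: [0.966, 0.257, 0.002, 0.001]
force: [0.8, -0.1, -1.7]
width: 0.0559
grasp_force: 0.0
time: 30.78
position: [0.5515, 0.2757, 0.1923]
tcp_rot: [0.738, 0.675, -0.0, -0.0]
force: [1.0, -0.3, -0.0]
width: 0.0559
grasp_force: 0.0
time: 31.12
position: [0.5382, 0.2944, 0.1924]
tcp_rot: [0.69, 0.724, -0.0, 0.0]
force: [-0.1, 0.4, -0.4]
width: 0.0562
grasp_force: 0.0
[0.5382 0.2944 0.1924] [ 0.69   0.724 -0.     0.   ] [ 0.46  0.18  1.79 -0.    1.17  0.41]
0.87
[ 5.10026680e-01  3.46638143e-01 -2.35992947e-04] [0.56742084 0.43088531 0.10214688] [0.53852542 0.39405557 0.07719492]
0.67 [0.53939443 0.39093434 0.0748673 ] 328.70399999999995 95.28
0.32 [0.50835183 0.39401014 0.06436578] 284.48 89.616
(array([ 654.1, -144. ]), array([121.8, 245.7]), -39.88) [0.0169 0.0237 0.0311]
(array([ 634.5, -141.4]), array([90.7, 49.2]), 1.74) [0.0215 0.0247 0.0277]
(array([624.9, -52.5]), array([90.7, 48.7]), 2.15) [0.0213 0.0246 0.0278]
(array([516.9, -55.4]), array([90. , 48.1]), 2.13) [0.0219 0.0248 0.0275]
```

View pics/w4.png

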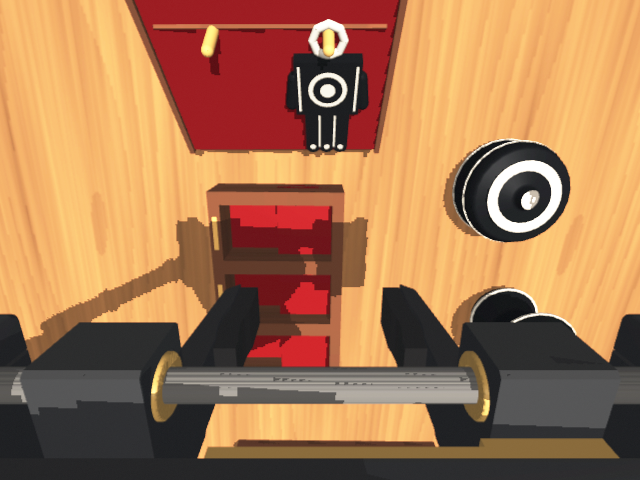

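The wrist view shows pendant1 hanging from the right-hand peg, ring at (328,40), palm over rows 55–110 and fingers down to row 150. It is square to the face, the other peg at (209,40) is free and the tray is empty.

```bash
python3 - <<'E'
from h import *
W=np.load("w4.npy"); c=0
R=(W[...,0]>.42)&(W[...,0]<.505)&(W[...,1]>.36)&(W[...,1]<.43)
q=W[R]; q=q[q[:,2]>.03]; A=np.c_[q[:,:2],np.ones(len(q))]
for _ in range(4):
  k=np.linalg.lstsq(A,q[:,2],rcond=None)[0]; g=abs(A@k-q[:,2])<.003; A,q=A[g],q[g]
print(k,np.degrees(np.arctan(np.hypot(*k[:2]))),np.degrees(np.arctan2(k[1],k[0])))
d=(W[...,2]-(W[...,:2]@k[:2]+k[2]))*np.cos(.698)
m=(d>.006)&(d<.013)&(W[...,1]>.33)&(W[...,0]>.48)&(W[...,0]<.6)
m=big(m); print(m.sum(), np.nanmedian(d[m]))
x,y,z=W[...,0],W[...,1],W[...,2]
for a in np.arange(.345,.435,.005):
  s=m&(abs(y-a)<.0015)
  if s.sum()>3: print(a.round(3),x[s].min().round(4),x[s].max().round(4),np.median(z[s]).round(4))
E
```

```text
[-0.04618926  0.84048051 -0.24238995] 40.08895352423746 93.14556984967808
6172 0.01017199564689346
0.35 0.5261 0.5528 0.0409
0.355 0.5245 0.5562 0.0448
0.36 0.5245 0.5559 0.0487
0.365 0.5245 0.5559 0.053
0.37 0.5237 0.5552 0.0571
0.375 0.5237 0.5554 0.0612
0.38 0.5123 0.5609 0.0656
0.385 0.5101 0.5675 0.0696
0.39 0.5103 0.567 0.0739
0.395 0.5113 0.5663 0.0782
0.4 0.5123 0.5651 0.0823
0.405 0.516 0.5637 0.0864
0.41 0.516 0.5596 0.0891
0.415 0.5278 0.5464 0.0902
0.42 0.5259 0.5484 0.0951
0.425 0.5277 0.5473 0.099
```

```bash
python3 -m jog '[[[0.001,0.04,0,0],[0.0018,0.0695,0,0],[0.0018,0.0695,-0.03,0],[0.0018,0.0695,-0.07,0],[0.0018,0.0695,-0.1,0],[0.0018,0.0695,-0.125,0],[0.0018,0.0695,-0.136,0],[0.0018,0.0695,-0.136,0]]]' 0.054
python3 -m jog '[[[0,0,0,0],[0,0,0,0],[0,0,-0.003,0],[0,0,-0.003,0]]]'
```

```text
time: 31.98
position: [0.5383, 0.3618, 0.0531]
tcp_rot: [0.69, 0.723, -0.003, -0.001]
force: [-0.3, 0.3, 0.1]
width: 0.0541
grasp_force: 0.0
time: 32.32
position: [0.5416, 0.3645, 0.0557]
tcp_rot: [0.69, 0.724, 0.002, 0.0]
force: [0.2, 1.1, -0.7]
width: 0.054
grasp_force: 0.0
```

```bash
python3 -m jog '[[[-0.001,0,-0.003,0],[-0.001,0,-0.0055,0],[-0.001,0,-0.0055,0],[-0.001,0,-0.0055,0]]]'
python3 -m jog '[[[0,0,-0.001,0],[0,0,-0.001,0],[0,0,-0.001,0]]]'
```

```text
time: 32.65
position: [0.5396, 0.3639, 0.0487]
tcp_rot: [0.69, 0.724, 0.0, 0.0]
force: [0.8, -1.0, 0.9]
width: 0.0539
grasp_force: 0.9
time: 32.9
position: [0.5398, 0.3641, 0.0483]
tcp_rot: [0.69, 0.724, 0.0, 0.0]
force: [-1.1, -1.4, 5.5]
width: 0.0542
grasp_force: 2.5
```

```bash
python3 -m jog '[[[0,0,0.0005,0],[0,0,0.0005,0],[0,0,0.0005,0],[0,0,0.0005,0],[0,0,0.0005,0],[0,0,0.0005,0]]]' 0 45
python3 -m jog '[[[0,-0.0025,0.003,0],[0,-0.005,0.006,0],[0.0005,-0.01,0.012,0],[0.001,-0.015,0.018,0],[0.001,-0.02,0.024,0],[0.0015,-0.025,0.03,0],[0.0015,-0.03,0.036,0],[0.0015,-0.03,0.036,0]]]'
python3 - <<'E'
from h import *
c=cam("scene"); save(c,"s3"); cv2.imwrite("pics/s3.png",cv2.resize(c["frame"][70:250,270:470,::-1],None,fx=3,fy=3))
E
```

```text
time: 33.4
position: [0.5394, 0.3635, 0.0479]
tcp_rot: [0.69, 0.724, -0.0, 0.0]
force: [0.0, -4.1, 4.8]
width: 0.031
grasp_force: 45.9
time: 34.07
position: [0.5418, 0.3331, 0.0857]
tcp_rot: [0.69, 0.724, 0.001, 0.0]
force: [1.0, 0.1, -0.8]
width: 0.031
grasp_force: 45.0
```

View pics/s3.png

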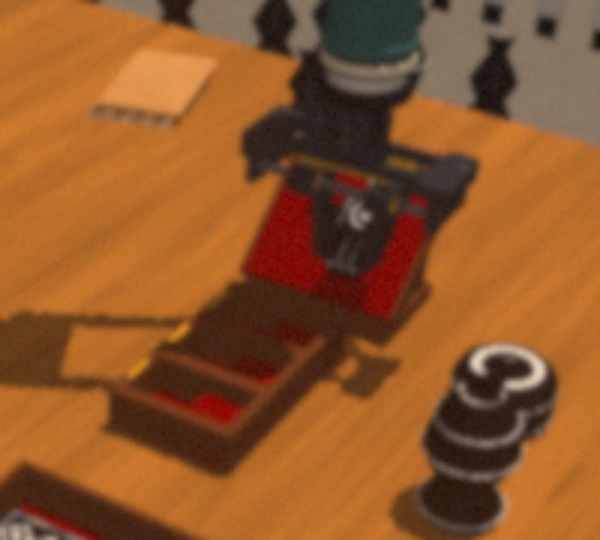

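The pendant is off its peg and held between the fingers, clear of the red face.

```bash
python3 -m jog '[[[0,-0.01,0.03,0],[0,-0.02,0.06,0],[0,-0.03,0.09,-0.1],[0,-0.06,0.1,-0.22],[0,-0.095,0.1,-0.34],[0,-0.13,0.1,-0.46],[0,-0.165,0.1,-0.58],[0,-0.2,0.1,-0.7]]]'
python3 -m jog '[[[-0.006,-0.035,0,-0.12],[-0.012,-0.07,0,-0.24],[-0.018,-0.105,0,-0.36],[-0.024,-0.14,0,-0.48],[-0.03,-0.175,0,-0.6],[-0.036,-0.21,0,-0.72],[-0.042,-0.245,0,-0.83],[-0.045,-0.28,0,-0.883]]]'
python3 -m jog '[[[0,0,0,0],[0,0,-0.03,0],[0,0,-0.06,0],[0,0,-0.09,0],[0,0,-0.09,0]]]'
python3 - <<'E'
from h import *
print(state()["position"].round(4),state()["tcp_rot"].round(3))
c=cam("wrist"); save(c,"w5"); W=pts(c); x,y,z=W[...,0],W[...,1],W[...,2]; 
for a in np.arange(.49,.60,.01):
  k=(abs(x-a)<.003)&(abs(y+.147)<.01); print(a.round(3),np.nanmedian(z[k]).round(4),k.sum())
E
```

```text
time: 34.78
position: [0.5404, 0.1326, 0.1839]
tcp_rot: [0.897, 0.441, 0.0, -0.0]
force: [-0.2, -0.3, -1.6]
width: 0.031
grasp_force: 45.0
time: 35.45
position: [0.4947, -0.1475, 0.1837]
tcp_rot: [1.0, 0.015, -0.0, -0.0]
force: [0.9, -0.7, -1.2]
width: 0.0311
grasp_force: 45.0
time: 35.87
position: [0.4907, -0.144, 0.0877]
tcp_rot: [1.0, 0.018, -0.006, -0.002]
force: [-1.2, 0.4, -1.5]
width: 0.0308
grasp_force: 45.0
[ 0.4907 -0.144   0.0877] [ 1.     0.018 -0.006 -0.002]
0.49 0.0914 272
0.5 0.0993 334
0.51 0.1774 1747
0.52 0.1652 2724
0.53 0.1237 739
0.54 0.1271 1653
0.55 0.1289 646
0.56 0.0063 607
0.57 0.0055 346
0.58 0.0054 363
0.59 0.0224 511
```

View pics/w5.png

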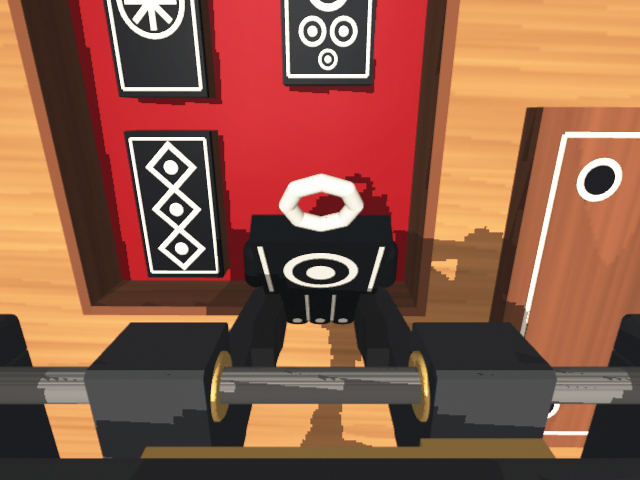

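```bash
python3 -m jog '[[[0,0,-0.02,0],[0,0,-0.04,0],[0,0,-0.055,0],[0,0,-0.055,0],[0,0,-0.055,0]]]'
python3 -m jog '[[[0,0,-0.003,0],[0,0,-0.006,0],[0,0,-0.009,0],[0,0,-0.012,0],[0,0,-0.012,0]]]' 0 8
```

```text
time: 36.33
position: [0.4966, -0.1459, 0.04]
tcp_rot: [1.0, 0.018, 0.0, 0.0]
force: [0.6, -0.2, -1.7]
width: 0.0313
grasp_force: 45.0
time: 36.75
position: [0.4956, -0.146, 0.0266]
tcp_rot: [1.0, 0.018, -0.0, -0.0]
force: [-0.3, -0.3, -0.9]
width: 0.0319
grasp_force: 8.0
```

```bash
python3 -m jog '[[[0,0,-0.002,0],[0,0,-0.004,0],[0,0,-0.006,0],[0,0,-0.006,0]]]' 0 6
```

```text
time: 37.08
position: [0.4954, -0.146, 0.0203]
tcp_rot: [1.0, 0.018, -0.0, -0.0]
force: [-0.2, 0.5, -1.8]
width: 0.0316
grasp_force: 6.0
```

```bash
python3 -m jog '[[[0,0,-0.002,0],[0,0,-0.004,0],[0,0,-0.005,0],[0,0,-0.005,0]]]'
python3 - <<'E'
from h import *
c=cam("wrist"); W=pts(c); x,y,z=W[...,0],W[...,1],W[...,2]; 
for a in np.arange(.50,.60,.01):
  k=(abs(x-a)<.003)&(abs(y+.147)<.012)&(z<.07); print(a.round(3),np.nanmedian(z[k]).round(4),np.nanmax(z[k]).round(4),k.sum())
E
```

```text
time: 37.42
position: [0.4965, -0.1462, 0.0161]
tcp_rot: [1.0, 0.018, 0.001, 0.0]
force: [0.7, 0.3, 0.7]
width: 0.0316
grasp_force: 6.0
0.5 0.0231 0.0258 396
0.51 0.0303 0.0332 474
0.52 0.038 0.0411 563
0.53 0.0457 0.0485 767
0.54 0.0521 0.0556 1119
0.55 0.0529 0.0578 1651
0.56 0.0604 0.0658 1295
0.57 0.0055 0.0641 853
0.58 0.0054 0.0078 893
0.59 0.0226 0.0255 1386
```

```bash
python3 -m jog '[[[0,0,0.006,0],[-0.011,0,0.006,0],[-0.011,0,0.006,0],[-0.011,0,0.003,0],[-0.011,0,0,0],[-0.011,0,-0.001,0],[-0.011,0,-0.002,0],[-0.011,0,-0.002,0]]]'
python3 -m jog '[[[0,0,-0.001,0],[0,0,-0.002,0],[0,0,-0.002,0]]]' 0 5
python3 - <<'E'
from h import *
c=cam("wrist"); W=pts(c); x,y,z=W[...,0],W[...,1],W[...,2]; 
for a in np.arange(.49,.59,.01):
  k=(abs(x-a)<.003)&(abs(y+.147)<.012)&(z<.07); print(a.round(3),np.nanmedian(z[k]).round(4),np.nanmax(z[k]).round(4),k.sum())
E
```

```text
time: 38.13
position: [0.4855, -0.1463, 0.014]
tcp_rot: [1.0, 0.018, 0.0, 0.0]
force: [1.1, -0.2, -0.5]
width: 0.0319
grasp_force: 6.0
time: 38.38
position: [0.4841, -0.1459, 0.0112]
tcp_rot: [1.0, 0.018, -0.001, -0.0]
force: [0.4, -0.8, -0.9]
width: 0.0321
grasp_force: 5.0
0.49 0.0159 0.0177 673
0.5 0.0158 0.0175 726
0.51 0.0156 0.0177 765
0.52 0.0159 0.0177 793
0.53 0.0159 0.0176 866
0.54 0.0153 0.0173 916
0.55 0.0098 0.0131 906
0.56 0.006 0.0129 925
0.57 0.0055 0.0122 976
0.58 0.0055 0.008 1041
```

```bash
python3 -m jog '[[[0,0,0,0],[0,0,0,0],[0,0,0,0]]]' 0.046
python3 -m jog '[[[0,0,0.02,0],[0,0,0.05,0],[0,0,0.09,0],[-0.0,0,0.13,0],[0,-0.03,0.16,0],[0,-0.06,0.18,0],[0,-0.06,0.18,0]]]'
python3 - <<'E'
from h import *
print(state()["position"].round(4))
for n in ["wrist","top"]:
  c=cam(n); save(c,"f_"+n); W=pts(c); x,y,z=W[...,0],W[...,1],W[...,2]
  m=big((abs(z-.018)<.008)&(abs(x-.46)<.2)&(abs(y+.39)<.17)&(y<-.22)); print("lid",rect(W,m),np.nanmedian(z[m]))
  h=big((z>.038)&(z<.056)&(x<.6)&(y<-.26)&(x>.3)); print("handle",rect(W,h),np.nanmedian(z[h]),h.sum())
  m=(x>.4)&(x<.75)&(y<.05)&(y>-.24)&(abs(z-.042)<.006); print("box",rect(W,big(m)))
  for lo,hi in((.0125,.032),):
    k=(x>.462)&(x<.685)&(y>-.19)&(y<-.01)&(z>lo)&(z<hi)
    N,l,st,_=cv2.connectedComponentsWithStats(k.astype(np.uint8))
    for i in range(1,N):
      if st[i,4]>150: print(rect(W,l==i),np.nanpercentile(z[l==i],[5,50,95]).round(4))
E
```

```text
time: 38.68
position: [0.4848, -0.1461, 0.0119]
tcp_rot: [1.0, 0.018, -0.0, 0.0]
force: [0.1, -0.1, -0.0]
width: 0.0458
grasp_force: 0.0
time: 39.27
position: [0.4886, -0.2115, 0.1987]
tcp_rot: [1.0, 0.017, 0.005, 0.004]
force: [0.5, -0.7, 0.1]
width: 0.0459
grasp_force: 0.0
[ 0.4886 -0.2115  0.1987]
lid (array([ 460.7, -380.6]), array([249.9, 223.5]), 1.88) 0.017533876666064405
handle (array([ 460. , -379.6]), array([79.8, 16.5]), 2.17) 0.04697890189336703 1847
box (array([ 553.5, -100.3]), array([195., 209.]), 1.92)
(array([617.7, -53.3]), array([76.7, 49.8]), 2.24) [0.0183 0.0229 0.0243]
(array([ 623.5, -142.1]), array([69.2, 48.9]), 2.08) [0.0215 0.0231 0.0245]
(array([516.6, -55.7]), array([90., 50.]), 1.95) [0.0191 0.023  0.0242]
(array([ 507.6, -144.2]), array([76.6, 56.5]), 1.94) [0.0137 0.0152 0.0164]
(array([ 463.5, -134.9]), array([  1.3, 109.9]), 1.95) [0.0134 0.0225 0.0311]
lid (array([ 376.8, -426.5]), array([ 83.1, 137.3]), 1.32) 0.01903992666431822
handle (array([ 422.3, -379.6]), array([ 2.5, 12.7]), -0.49) 0.0472859170329475 12
box (array([ 576.1, -100. ]), array([238.4, 209. ]), 1.99)
(array([ 633.5, -141.3]), array([91.9, 48.9]), 1.87) [0.0209 0.0246 0.0274]
(array([624.6, -52.3]), array([90.2, 48.4]), 2.01) [0.0211 0.0247 0.0278]
(array([517. , -55.5]), array([90. , 48.5]), 1.82) [0.0214 0.0247 0.0276]
(array([ 509.2, -145.4]), array([80.5, 56.8]), 14.05) [0.0135 0.0166 0.0198]
```

View pics/f_wrist.png

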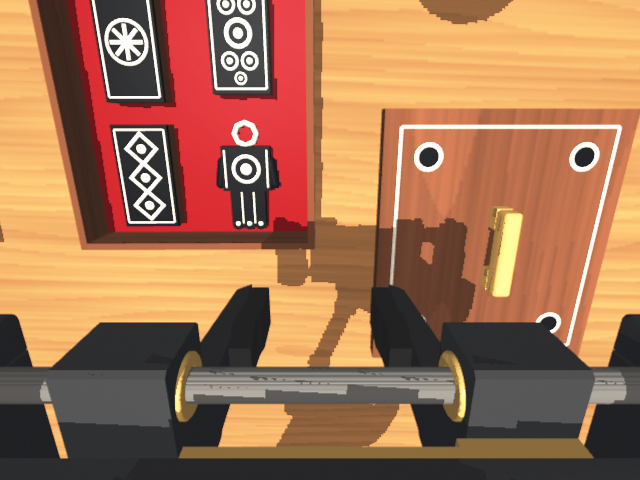

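All four pieces lie flat in the box: star (127,40), rosettes (238,35), diamonds (148,175), pendant (246,175). The lid is undisturbed, with its handle at (508,250). Next I fetch the lid.

```bash
python3 -m jog '[[[-0.005,-0.035,0,0],[-0.01,-0.07,0,0],[-0.015,-0.105,0,0],[-0.02,-0.14,0,0],[-0.025,-0.17,0,0],[-0.025,-0.17,0,0],[-0.025,-0.17,0,0],[-0.025,-0.17,0,0]]]' 0.05
python3 -m jog '[[[0,0,-0.04,0],[0,0,-0.08,0],[0,0,-0.1,0],[0,0,-0.1,0],[0,0,-0.1,0]]]'
```

```text
time: 40.03
position: [0.4592, -0.3742, 0.1899]
tcp_rot: [1.0, 0.018, -0.001, -0.002]
force: [-0.3, -0.4, -0.2]
width: 0.05
grasp_force: 0.0
time: 40.45
position: [0.4591, -0.3734, 0.0902]
tcp_rot: [1.0, 0.019, -0.002, -0.002]
force: [0.1, -0.4, 0.6]
width: 0.0503
grasp_force: 0.0
```

```bash
python3 -m jog '[[[0.001,-0.006,-0.02,0],[0.001,-0.006,-0.04,0],[0.001,-0.006,-0.055,0],[0.001,-0.006,-0.064,0],[0.001,-0.006,-0.064,0],[0.001,-0.006,-0.064,0]]]'
python3 -m jog '[[[0,0,0,0],[0,0,0,0],[0,0,0,0],[0,0,0,0],[0,0,0,0],[0,0,0,0],[0,0,0,0],[0,0,0,0]]]' 0 50
python3 -m jog '[[[0,0,0.01,0],[0,0,0.03,0],[0,0,0.06,0],[0,0,0.09,0],[0,0,0.12,0],[0,0,0.12,0],[0,0,0.12,0]]]'
```

```text
time: 40.95
position: [0.4618, -0.3823, 0.0292]
tcp_rot: [1.0, 0.018, 0.001, 0.001]
force: [1.2, -0.4, 0.4]
width: 0.05
grasp_force: 0.0
time: 41.62
position: [0.461, -0.382, 0.0283]
tcp_rot: [1.0, 0.018, 0.0, -0.0]
force: [-0.5, 2.2, 4.5]
width: 0.0152
grasp_force: 50.0
time: 42.2
position: [0.4619, -0.3832, 0.1498]
tcp_rot: [1.0, 0.018, 0.002, 0.002]
force: [-0.3, 0.3, -3.6]
width: 0.0156
grasp_force: 50.0
```

```bash
python3 -m jog '[[[0.015,0.035,0,0],[0.03,0.07,0,0],[0.045,0.105,0,0],[0.06,0.14,0,0],[0.074,0.175,0,0],[0.088,0.21,0,0],[0.103,0.245,0,0],[0.115,0.282,0,0]]]'
python3 -m jog '[[[0,0,0,0],[0,0,0,0],[0,0,-0.03,0],[0,0,-0.05,0],[0,0,-0.05,0],[0,0,-0.05,0],[0,0,-0.05,0]]]'
python3 - <<'E'
from h import *
print(state()["position"].round(4))
c=cam("scene"); save(c,"s4"); W=pts(c); x,y,z=W[...,0],W[...,1],W[...,2]
m=big((abs(z-.092)<.008)&(abs(x-.57)<.2)&(abs(y+.1)<.17)); print("lid scene",rect(W,m),np.nanmedian(z[m]))
c=cam("top"); W=pts(c); x,y,z=W[...,0],W[...,1],W[...,2]
m=big((abs(z-.092)<.008)&(abs(x-.57)<.2)&(abs(y+.1)<.17)); print("lid top",rect(W,m),np.nanmedian(z[m]))
E
```

```text
time: 42.87
position: [0.5744, -0.0982, 0.1444]
tcp_rot: [1.0, 0.018, -0.002, -0.0]
force: [0.2, 0.3, -3.0]
width: 0.0155
grasp_force: 50.0
time: 43.45
position: [0.5755, -0.101, 0.0977]
tcp_rot: [1.0, 0.017, -0.0, 0.0]
force: [0.7, 0.8, -3.4]
width: 0.0154
grasp_force: 50.0
[ 0.5755 -0.101   0.0977]
lid scene (array([ 574.4, -102.1]), array([253.8, 224.5]), 1.88) 0.0856981393566957
lid top (array([573.7, -46.2]), array([253.7, 117.3]), 1.01) 0.08888967864591203
```

```bash
python3 -m jog '[[[0.0005,0.0005,-0.012,0],[0.0005,0.0005,-0.023,0],[0.0005,0.0005,-0.023,0],[0.0005,0.0005,-0.023,0]]]'
python3 -m jog '[[[0,0,-0.003,0],[0,0,-0.006,0],[0,0,-0.009,0],[0,0,-0.009,0]]]'
```

```text
time: 43.88
position: [0.575, -0.0993, 0.0734]
tcp_rot: [1.0, 0.018, -0.001, -0.0]
force: [-0.3, 1.6, -3.5]
width: 0.0155
grasp_force: 50.0
time: 44.22
position: [0.576, -0.0995, 0.0652]
tcp_rot: [1.0, 0.018, -0.0, -0.0]
force: [-0.5, 0.0, -3.3]
width: 0.0155
grasp_force: 50.0
```

```bash
python3 -m jog '[[[0,0,-0.003,0],[0,0,-0.005,0],[0,0,-0.005,0]]]'
```

```text
time: 44.47
position: [0.576, -0.0995, 0.0604]
tcp_rot: [1.0, 0.018, -0.0, -0.0]
force: [-1.2, -0.2, -3.0]
width: 0.0155
grasp_force: 50.0
```

Skirt is over the walls with no contact force, so the last few mm remain.

```bash
python3 -m jog '[[[0,0,-0.001,0],[0,0,-0.002,0],[0,0,-0.003,0],[0,0,-0.003,0]]]'
python3 -m jog '[[[0,0,-0.001,0],[0,0,-0.001,0]]]'
python3 -m jog '[[[0,0,0,0],[0,0,0,0],[0,0,0,0]]]' 0.05
python3 -m jog '[[[0,0,0.03,0],[0,0,0.07,0],[0,0,0.11,0],[0,0,0.15,0],[-0.0,-0.04,0.15,0],[0,-0.08,0.15,0],[0,-0.12,0.15,0],[0,-0.16,0.15,0]]]'
python3 -m jog '[[[0,-0.04,0,0],[-0.02,-0.08,0,0],[-0.04,-0.12,0,0],[-0.06,-0.15,0,0],[-0.06,-0.15,0,0]]]'
python3 - <<'E'
from h import *
for n in ["top","scene"]:
  c=cam(n); save(c,"z"+n); W=pts(c); x,y,z=W[...,0],W[...,1],W[...,2]
  m=big((abs(z-.048)<.008)&(abs(x-.57)<.2)&(abs(y+.1)<.17)); q=W[m]
  A=np.c_[q[:,:2]-[.576,-.1],np.ones(len(q))]
  print("lid",rect(W,m),np.nanmedian(z[m]),np.linalg.lstsq(A,q[:,2],rcond=None)[0].round(4))
E
```

```text
time: 44.8
position: [0.5765, -0.0997, 0.0583]
tcp_rot: [1.0, 0.018, 0.0, 0.0]
force: [-0.6, -0.2, -0.0]
width: 0.0152
grasp_force: 50.0
time: 44.97
position: [0.5765, -0.0997, 0.0583]
tcp_rot: [1.0, 0.018, 0.0, 0.0]
force: [-4.1, 0.6, 6.0]
width: 0.0158
grasp_force: 50.0
time: 45.22
position: [0.577, -0.0998, 0.0573]
tcp_rot: [1.0, 0.018, 0.001, 0.0]
force: [0.3, 0.4, 0.1]
width: 0.0334
grasp_force: 0.0
time: 45.88
position: [0.5767, -0.2611, 0.2078]
tcp_rot: [1.0, 0.018, 0.001, 0.0]
force: [0.9, -0.2, 0.0]
width: 0.0498
grasp_force: 0.0
time: 46.3
position: [0.5125, -0.4161, 0.2066]
tcp_rot: [1.0, 0.015, -0.001, 0.002]
force: [0.0, 0.2, 0.1]
width: 0.0501
grasp_force: 0.0
lid (array([576.1, -98.9]), array([252.9, 222.9]), 2.06) 0.04865452293784318 [-0.0007 -0.0006  0.0487]
lid (array([574.7, -99.9]), array([255.1, 226. ]), 1.9) 0.04622988064825914 [ 0.0001 -0.0001  0.0462]
```

View pics/zscene.png

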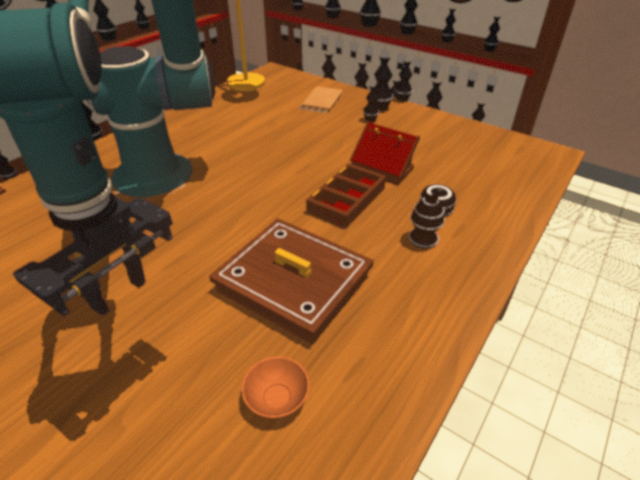

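The lid is fully down at (294,278): its top reads 48.7 mm high and level. The tray and stand are empty, and the vase, bowl and trinket box have not moved.

```bash
python3 -c "
from plant import robot; print(robot.close_job())"
```

```text
the job is handed in; nothing more can be done
None
```

The order is packed and handed in: all three plaques and the hand pendant lie flat and face up in the gift box, the lid is fully down, and the vase, bowl and trinket box were not moved.

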